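# Unlatch and open the light-source unit

### The job

Open the microscope's light-source unit for a lamp change: turn all three lever latches on its top panel a quarter turn to their unlocked stops while the panel is still shut (each gives one way only, and you must feel which), then swing the panel up by its lip until it stands upright by itself, and leave it so. Work gently, without forcing anything against a stop, and leave the other things on the bench where they are.

Things in the scene. Friction and masses are not known exactly. Their poses are not given: they have to be found in the camera images.
- unit: light-source unit of the microscope, fixed to the bench: an open-topped white housing 200 mm deep (its x), 340 mm wide (its y), 110 mm high, under a flat grey top panel. Origin: centre of its underside on the bench; its x axis points from the lip (robot side) to the hinge, y to its left, z up. A plain round socket sticks out 30 mm from its left side.
- panel (a joint): swing of the top panel about the hinge along the housing's far top edge: 0 shut, grows as the lip rises, stop at 1.9 rad. The hinge is stiff (about 1 N m of friction), so the panel stays where it is left; lifting at the lip takes some 7 to 10 N. While any latch is locked, a steel tongue under the panel holds it shut (1 to 2 mm of play at the lip).
- panel_lip (a point): middle of the panel's front (robot-side) lower edge. The panel is 222 mm from hinge to lip edge, 344 mm wide and 8 mm thick; shut, its underside lies 110 mm above the bench and it overhangs the housing's front wall by 22 mm along the whole width, so it can be pushed up from beneath, in front of the wall.
- panel_hinge (a point): middle of the hinge line, at the height of the panel's underside; the line runs along the unit's y axis.
- latch_left (a joint): left cam latch (black lever on the panel, 110 mm left of the middle), positive anticlockwise from above. 0 locked: lever points to the hinge; starts within 0.1 of it. It unlocks one way only, unseen, drawn anew each time per latch: the wrong way it comes up firm at 0.2 to 0.4 rad; the right way it turns to a firm stop at +1.57 or -1.57, lever along the lip. Friction 0.15 N m (4 N at the lever's end).
- latch_left_pivot (a point): on the left latch's axis, 57 mm in from the lip edge, at the height of the lever's top, 20 mm above the panel's top face. The hub is 26 mm across and 12 mm high.
- latch_left_tip (a point): outer end of the left latch's lever, at the height of its top, 46 mm from the axis. The lever is 12 mm wide; its flanks stand from 6 to 20 mm above the panel's top face.
- latch_mid (a joint): mid cam latch (black lever on the panel, in the middle), positive anticlockwise from above. 0 locked: lever points to the hinge; starts within 0.1 of it. It unlocks one way only, unseen, drawn anew each time per latch: the wrong way it comes up firm at 0.2 to 0.4 rad; the right way it turns to a firm stop at +1.57 or -1.57, lever along the lip. Friction 0.15 N m (4 N at the lever's end).
- latch_mid_pivot (a point): on the mid latch's axis, 57 mm in from the lip edge, at the height of the lever's top, 20 mm above the panel's top face. The hub is 26 mm across and 12 mm high.
- latch_mid_tip (a point): outer end of the mid latch's lever, at the height of its top, 46 mm from the axis. The lever is 12 mm wide; its flanks stand from 6 to 20 mm above the panel's top face.
- latch_right (a joint): right cam latch (black lever on the panel, 110 mm right of the middle), positive anticlockwise from above. 0 locked: lever points to the hinge; starts within 0.1 of it. It unlocks one way only, unseen, drawn anew each time per latch: the wrong way it comes up firm at 0.2 to 0.4 rad; the right way it turns to a firm stop at +1.57 or -1.57, lever along the lip. Friction 0.15 N m (4 N at the lever's end).
- latch_right_pivot (a point): on the right latch's axis, 57 mm in from the lip edge, at the height of the lever's top, 20 mm above the panel's top face. The hub is 26 mm across and 12 mm high.
- latch_right_tip (a point): outer end of the right latch's lever, at the height of its top, 46 mm from the axis. The lever is 12 mm wide; its flanks stand from 6 to 20 mm above the panel's top face.
- pen_green: bystander: green pen, 130 x 9 x 9 mm; origin at the centre of its underside
- pen_grey: bystander: grey pen, 130 x 9 x 9 mm; origin at the centre of its underside
- slide_box: bystander: closed blue slide box, 100 x 85 x 34 mm; origin at the centre of its underside
- amber_jar: bystander: amber jar, 56 mm across, 75 mm high; origin at the centre of its underside
- objective: bystander: steel microscope objective standing on end, 30 mm across, 46 mm high; origin at the centre of its underside
- petri_dish: bystander: closed petri dish, 90 mm across, 15 mm high; origin at the centre of its underside
- screwdriver: bystander: screwdriver lying behind the unit; origin at its underside

How it is judged (in metres and radians):
On the way, in this order (a step that is already met when the one before it is completed fails the run):
1. all three latches are turned to unlocked (over 1.4 rad, either way) while the panel is still shut (under 0.06 rad) ((value of joint latch_left above 1.4 rad or value of joint latch_left below -1.4 rad) and (value of joint latch_mid above 1.4 rad or value of joint latch_mid below -1.4 rad) and (value of joint latch_right above 1.4 rad or value of joint latch_right below -1.4 rad) and value of joint panel below 0.06 rad), for 0.2 s.
2. the panel is swung up to upright (over 1.35 rad) (value of joint panel above 1.35 rad), for 0.2 s.
At the end, for the whole second after the job is handed in: the panel stands open by itself at over 1.35 rad (77 degrees; its stop is at 1.9) and at rest (under 0.05 rad/s), and all three latches are still unlocked (each over 1.4 rad of 1.57, either way) ((value of joint latch_left above 1.4 rad or value of joint latch_left below -1.4 rad) and (value of joint latch_mid above 1.4 rad or value of joint latch_mid below -1.4 rad) and (value of joint latch_right above 1.4 rad or value of joint latch_right below -1.4 rad) and value of joint panel above 1.35 rad and velocity of joint panel between -0.05 and 0.05 rad/s); the robot touches nothing.
It fails at once if the unit, its panel or its latches are forced: more than 50 N between the robot and the unit (contact force between any of the fingers, the arm and unit above 50 N).
It fails at once if a bystander is moved by more than 30 mm (distance of any of pen_green, pen_grey, slide_box, amber_jar, objective, petri_dish, screwdriver from where it was at the start of the episode above 0.03 m).
It also fails if it takes over 72 s, if anything falls off the work surface, if the arm or the gripper's body presses on something with over 40 N, if the wrist force passes 120 N, or if a joint passes its speed limit or range.

### The arm

A 6-joint arm with a two-finger parallel gripper is mounted at the origin on the work surface. World frame = base frame: x ahead of the robot, y to its left, z up, the work surface at z = 0. Lengths are in m, angles in degrees, forces in N, time in s.
With the tool pointing down it reaches from about 0.35 to 0.875 m from the base axis. Payload 4.2 kg.
Tool frame: the origin (TCP) lies at the very end of the fingers, on their centre line; the grasp point (between the pads) lies 19 mm behind it (r.grip_point_offset is the distance from the TCP to the grasp point, in m); z points along the fingers, y is the line along which they close (so a half turn about z gives the same grasp; the last joint's range is limited). The gripper opens to 87 mm and grips with 3 to 60 N. Pads are 19 mm wide; open, the fingers measure 117 mm over their backs; the gripper's body (75 mm by 190 mm) begins 51 mm behind the grasp point.
Start: joints at [-54.225, 22.042, 0.453, 0, -68.411, -14.817], TCP at [0.224, -0.584, 0.223] pointing down, gripper open.
Joint ranges: [-179.83, 179.83], [-69.29, 118.12], [-61.27, 80.66], [-181.25, 117.63], [-171.15, -9.14], [-177.46, 177.46]. Speed limits (degrees/s): [159.86, 159.86, 180, 180, 180, 180].

### API

Orientations are given as a 3x3 rotation matrix whose columns are the frame's x, y, z axes.
In Python, from station import r, cams gives the robot as it stands. The module is installed in compiled form; this text tells all that it offers.
- The arm moves only by the shell command python3 -m handwheel 'ROWS'. ROWS is JSON, a list that holds one entry, the list of rows, each a list of 7 numbers: the turn, a rotation vector about the tool's x, y, z in units of 6 degrees (1.0 is 6 degrees), then the shift along the tool's x, y, z in m, then the finger opening in m, from 0 to 0.087. In form: [[[ax, ay, az, x, y, z, jaw], ...]]. A call has 1 to 12 rows; each row shifts and turns the commanded pose from where the row before left it, along the tool's axes as they then stand; what a row does not reach is not made up. A row lasts 1/10 s, in which the tool goes at most 50 mm and 8.59 degrees, less where a joint would pass 70% of its speed; a pose out of reach is approached as far as the arm can. A call with a gripper value outside its range is refused whole. The fingers move at their own pace and stop on an object; the grip force is fixed at half the most. Time passes only in rows, so rows that do not move let the fingers close. It gives the time, the measured TCP pose, the force, the opening and the grip force at its end, in the units of the state.
- r.sense(): the state, without advancing time (a new reading comes with each control period).
- cams.capture(name): name is "scene" or "top" or "wrist"; returns the picture (480x640x3 uint8, red, green, blue); there is no depth.
- cams.get_calibration(name): a dict with "camera_matrix" (3x3 intrinsics, pixels), "rvec" (rotation vector, rad) and "tvec" (3), from world to camera coordinates, as OpenCV has them; the wrist camera has in their place "T_tool_cam" (4x4, takes a point from camera to tool coordinates, whose origin is the TCP and whose axes are the flange's). Camera axes: x right, y down, z forward; pixel columns grow to the right and rows downward; lengths in m; the calibration is good to about 2 mm. A picture is of the moment at which its call begins: read the wrist's pose just before it. get_calibration takes no time and is no camera call.
- r.finish_job(): hands the job in; it is judged then, once.
The state is a dict: "time_s": time; "joints": joint angles; "joint_velocities": joint speeds; "effort": joint torques, N m; "tcp_pos": TCP position; "ee_rot": TCP orientation; "wrist_force": force on the tool from outside, world axes, zero at the start; "moment": the same for the moment, N m; "gripper_width": opening from 0.0 (shut) to 1.0 (fully open); "gripper_force": force on a finger pad.
Only numpy, scipy, OpenCV 4.12 (cv2) and the standard library are available. Lean on these libraries where they do the work, as an engineer would, in place of code of your own. Each camera call takes 0.05 s, during which the arm holds its last target. There are 200 camera calls.

## Working session

There is one attempt and no reset: what is moved stays moved. The work goes in short steps, Python scripts to look and compute and a shell command to move; the robot and the scene stay as the last step left them, time stands still between calls to the robot, and variables do not carry over. Pictures are saved under pics/ and viewed, at most 13 in all, crops included, and the job is handed in when it is done.

```bash
mkdir -p pics; python3 - <<'E'
from station import r,cams
import cv2,numpy as np
s=r.sense();print(s['time_s'],s['tcp_pos'],np.round(s['ee_rot'],3).tolist(),r.grip_point_offset)
for n in("top","scene"):
    im=cams.capture(n);cv2.imwrite(f'pics/{n}0.png',im[:,:,::-1])
    c=cams.get_calibration(n);print(n,np.round(c['camera_matrix'],1).tolist(),c['rvec'],c['tvec'])
print(cams.get_calibration('wrist')['T_tool_cam'])
E
```

```text
0.0 [ 0.22335375 -0.583074    0.22145866] [[-0.934, -0.358, -0.001], [-0.358, 0.934, 0.002], [0.0, 0.002, -1.0]] 0.0187
top [[536.4, 0.0, 323.6], [0.0, 536.4, 238.6], [0.0, 0.0, 1.0]] [ 2.21143514 -2.1451572   0.12996266] [0.03682943 0.6118206  1.09742311]
scene [[524.2, 0.0, 319.4], [0.0, 524.2, 237.3], [0.0, 0.0, 1.0]] [ 1.75142415  1.36846924 -0.75422436] [-0.20903259 -0.21004208  1.5389904 ]
[[-7.10333446e-04 -9.57076235e-01 -2.89835427e-01  7.97276333e-02]
 [ 9.99999307e-01 -4.07843414e-04 -1.10406004e-03 -5.78245340e-04]
 [ 9.38462160e-04 -2.89836011e-01  9.57075862e-01 -1.62384759e-01]
 [ 0.00000000e+00  0.00000000e+00  0.00000000e+00  1.00000000e+00]]
```

View pics/top0.png

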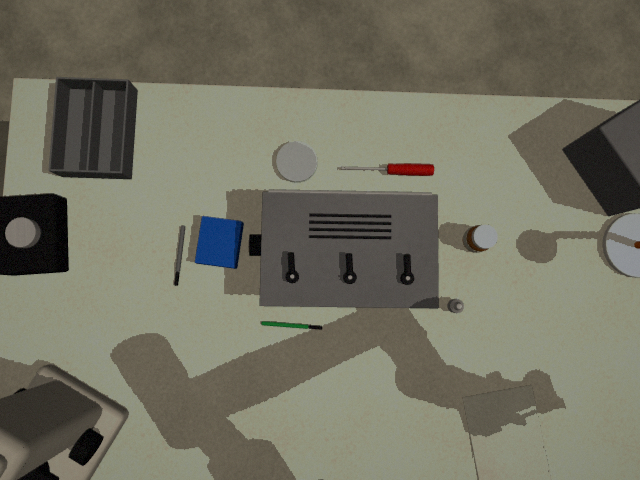

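View pics/scene0.png

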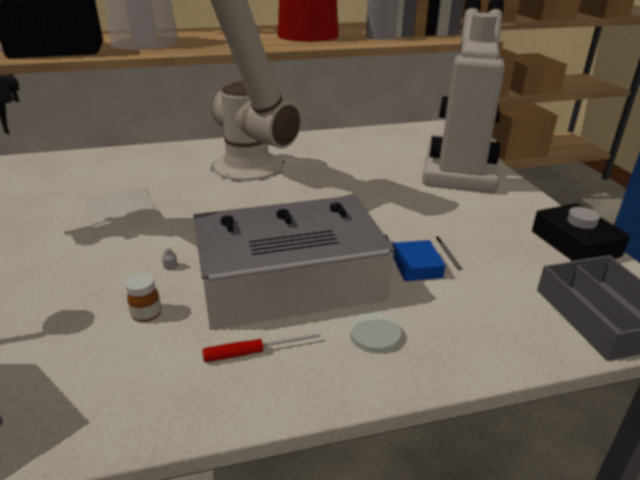

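The top view shows the panel spanning about (262,191) to (438,307). The lever hubs are at (292,277), (350,277) and (407,276), and their tips point up in the image, towards the hinge. The green pen lies in front of the unit at (292,325), and the objective stands at the right front corner (456,306). The scene view agrees with this. Next I'll compute positions.

```bash
cat > h.py <<'E'
import cv2,numpy as np
from station import r,cams
def ray(n,uv,z):
    c=cams.get_calibration(n);R=cv2.Rodrigues(np.array(c['rvec'],float))[0];t=np.array(c['tvec'],float).ravel()
    d=R.T@np.linalg.inv(c['camera_matrix'])@np.array([*uv,1.]);o=-R.T@t
    return (o+d*(z-o[2])/d[2])
E
python3 - <<'E'
from h import *
im=cv2.imread('pics/top0.png');g=im.max(2)
m=np.zeros_like(g);m[240:300,270:430]=(g[240:300,270:430]<45)
k,l,st,c=cv2.connectedComponentsWithStats(m)
for i in range(1,k):
    if st[i,4]<60: continue
    pts=np.argwhere(l==i)[:,::-1].astype(float)
    print('blob',st[i],np.round(ray('top',c[i],.137),4))
    top=pts[pts[:,1]<=pts[:,1].min()+1].mean(0); print(' tip',np.round(ray('top',top,.138),4))
    hub=pts[pts[:,1]>=pts[:,1].max()-12].mean(0); print(' hub',np.round(ray('top',hub,.130),4))
for p in[(262,191),(438,194),(438,307),(261,305)]:print('panel',p,np.round(ray('top',p,.118),4))
for p in[(262,323),(322,328),(456,306)]:print(p,np.round(ray('top',p,.02),4))
E
```

```text
blob [285 252  14  31 243] [0.5406 0.1171 0.137 ]
 tip [0.5711 0.1196 0.138 ]
 hub [0.5271 0.1163 0.13  ]
blob [343 253  14  31 249] [0.5424 0.0077 0.137 ]
 tip [0.5725 0.0102 0.138 ]
 hub [0.5286 0.0065 0.13  ]
blob [400 254  14  31 261] [ 0.5445 -0.1017  0.137 ]
 tip [ 0.574 -0.101  0.138]
 hub [ 0.5303 -0.1029  0.13  ]
panel (262, 191) [0.6912 0.1798 0.118 ]
panel (438, 194) [ 0.6967 -0.165   0.118 ]
panel (438, 307) [ 0.4765 -0.1668  0.118 ]
panel (261, 305) [0.4705 0.1727 0.118 ]
(262, 323) [0.4308 0.1784 0.02  ]
(322, 328) [0.424  0.0531 0.02  ]
(456, 306) [ 0.4777 -0.2277  0.02  ]
```

```bash
python3 -m handwheel '[[[0,0,1.11,0,0,0,0.024],[0,0,1.11,0,0,0,0.024],[0,0,1.11,0,0,0,0.024],[0,0,0,-0.0175,0.0238,0,0.024],[0,0,0,-0.0175,0.0238,0,0.024],[0,0,0,-0.0175,0.0238,0,0.024],[0,0,0,-0.0175,0.0238,0,0.024],[0,0,0,-0.0175,0.0238,0,0.024],[0,0,0,-0.0175,0.0238,0,0.024],[0,0,0,-0.0175,0.0238,0,0.024],[0,0,0,-0.0175,0.0238,0,0.024],[0,0,0,-0.0175,0.0238,0,0.024]]]'
python3 -m handwheel '[[[0,0,0,-0.0175,0.0238,0,0.024],[0,0,0,-0.0175,0.0238,0,0.024],[0,0,0,-0.0175,0.0238,0,0.024],[0,0,0,-0.0175,0.0238,0,0.024],[0,0,0,-0.0175,0.0238,0,0.024],[0,0,0,-0.0175,0.0238,0,0.024],[0,0,0,-0.0175,0.0238,0,0.024],[0,0,0,-0.0175,0.0238,0,0.024],[0,0,0,-0.0175,0.0238,0,0.024],[0,0,0,-0.0175,0.0238,0,0.024],[0,0,0,-0.0175,0.0238,0,0.024]]]'
python3 -m handwheel '[[[0,0,0,0,0,0,0.024],[0,0,0,0,0,0,0.024]]]'
python3 - <<'E'
from h import *
s=r.sense();print(np.round(s['ee_rot'],4).tolist(),s['tcp_pos'])
cv2.imwrite('pics/w1.png',cams.capture('wrist')[:,:,::-1])
E
```

```text
time_s: 1.3
tcp_pos: [0.3777, -0.3655, 0.2222]
ee_rot: [[-1.0, -0.017, -0.001], [-0.017, 1.0, 0.001], [0.001, 0.001, -1.0]]
wrist_force: [0.4, 0.4, -0.7]
gripper_width: 0.28
gripper_force: 0.0
time_s: 2.4
tcp_pos: [0.5656, -0.1006, 0.2221]
ee_rot: [[-1.0, -0.017, -0.001], [-0.017, 1.0, 0.0], [0.001, 0.0, -1.0]]
wrist_force: [0.5, -0.7, 0.1]
gripper_width: 0.273
gripper_force: 0.0
time_s: 2.6
tcp_pos: [0.5652, -0.1012, 0.2218]
ee_rot: [[-1.0, -0.018, -0.002], [-0.018, 1.0, 0.0], [0.002, 0.0, -1.0]]
wrist_force: [-1.2, 0.2, 0.1]
gripper_width: 0.272
gripper_force: 0.0
[[-0.9998, -0.0181, -0.0016], [-0.0181, 0.9998, 0.0001], [0.0016, 0.0001, -1.0]] [ 0.5651786  -0.10119528  0.22182314]
```

View pics/w1.png

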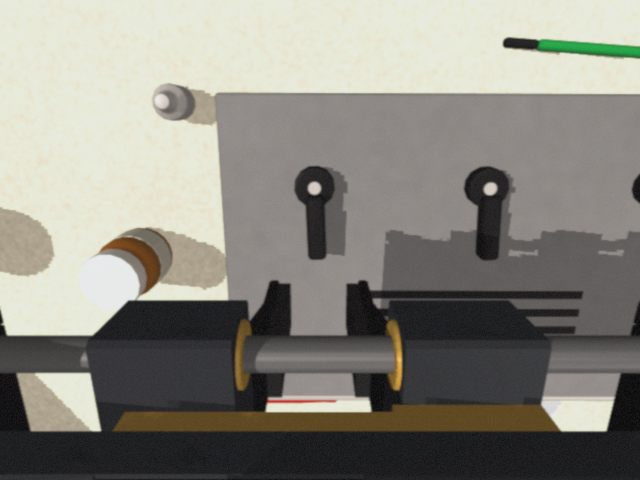

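The wrist view shows the right latch hub dot at (314,188) with its tip at (317,258), and the mid hub dot at (490,188) with its tip at (488,258). The fingers straddle around column 318. I'll cast rays for the positions.

```bash
cat >> h.py <<'E'
def wray(uv,z):
    s=r.sense();c=cams.get_calibration('wrist');T=np.array(c['T_tool_cam']);R=np.array(s['ee_rot'])
    o=R@T[:3,3]+s['tcp_pos'];d=R@T[:3,:3]@np.linalg.inv(c['camera_matrix'])@np.array([*uv,1.])
    return o+d*(z-o[2])/d[2]
E
python3 - <<'E'
from h import *
for p,z in[((314,188),.138),((490,188),.138),((317,258),.138),((488,258),.138),((218,94),.118),((640,94),.118)]:print(p,np.round(wray(p,z),4))
E
```

```text
(314, 188) [ 0.5292 -0.1057  0.138 ]
(490, 188) [0.5274 0.0016 0.138 ]
(317, 258) [ 0.5745 -0.1031  0.138 ]
(488, 258) [0.5726 0.0065 0.138 ]
(218, 94) [ 0.4752 -0.1659  0.118 ]
(640, 94) [0.4709 0.0945 0.118 ]
```

```bash
python3 -m handwheel '[[[0,0,0,0,-0.001,0.015,0.024],[0,0,0,0,0,0.015,0.024],[0,0,0,0,0,0.015,0.024],[0,0,0,0,0,0.015,0.024],[0,0,0,0,0,0.01,0.024],[0,0,0,0,0,0.01,0.024],[0,0,0,0,0,0.008,0.024],[0,0,0,0,0,0,0.024]]]'
python3 -m handwheel '[[[0,0,0,0,0,0.003,0.024],[0,0,0,0,0,0.003,0.024],[0,0,0,0,0,0,0.024]]]'
python3 -m handwheel '[[[0,0,0,0,0.002,0,0.024],[0,0,0,0,0.002,0,0.024],[0,0,0,0,0,0,0.024]]]'
python3 -m handwheel '[[[0,0,0,0,0.002,0,0.024],[0,0,0,0,0.001,0,0.024],[0,0,0,0,0,0,0.024]]]'
python3 -m handwheel '[[[0,0,0,0,0.002,0,0.024],[0,0,0,0,0.001,0,0.024],[0,0,0,0,0,0,0.024]]]'
```

```text
time_s: 3.45
tcp_pos: [0.5646, -0.1029, 0.1334]
ee_rot: [[-1.0, -0.017, -0.002], [-0.017, 1.0, 0.0], [0.002, 0.0, -1.0]]
wrist_force: [-0.4, -0.1, 0.6]
gripper_width: 0.278
gripper_force: 0.0
time_s: 3.75
tcp_pos: [0.5653, -0.1026, 0.1284]
ee_rot: [[-1.0, -0.017, -0.0], [-0.017, 1.0, 0.0], [0.0, 0.0, -1.0]]
wrist_force: [0.2, 0.3, -0.3]
gripper_width: 0.275
gripper_force: 0.0
time_s: 4.05
tcp_pos: [0.5655, -0.0984, 0.1288]
ee_rot: [[-1.0, -0.017, 0.0], [-0.017, 1.0, 0.0], [-0.0, 0.0, -1.0]]
wrist_force: [0.1, 0.3, 0.9]
gripper_width: 0.275
gripper_force: 0.0
time_s: 4.35
tcp_pos: [0.5654, -0.0963, 0.1287]
ee_rot: [[-1.0, -0.017, 0.0], [-0.017, 1.0, -0.001], [-0.0, -0.001, -1.0]]
wrist_force: [0.3, -4.4, 0.5]
gripper_width: 0.278
gripper_force: 2.0
time_s: 4.65
tcp_pos: [0.5656, -0.0936, 0.1287]
ee_rot: [[-1.0, -0.017, 0.001], [-0.017, 1.0, -0.001], [-0.001, -0.001, -1.0]]
wrist_force: [0.7, -5.9, -1.4]
gripper_width: 0.276
gripper_force: 2.7
```

```bash
python3 -m handwheel '[[[0,0,0,0,0.002,0,0.024],[0,0,0,0,0,0,0.024]]]'
python3 -m handwheel '[[[0,0,0,0,0.002,0,0.024],[0,0,0,0,0,0,0.024]]]'
```

```text
time_s: 4.85
tcp_pos: [0.5657, -0.0915, 0.1287]
ee_rot: [[-1.0, -0.017, 0.001], [-0.017, 1.0, -0.001], [-0.001, -0.001, -1.0]]
wrist_force: [2.1, -5.2, -0.3]
gripper_width: 0.279
gripper_force: 2.7
time_s: 5.05
tcp_pos: [0.5656, -0.0896, 0.1287]
ee_rot: [[-1.0, -0.017, 0.001], [-0.017, 1.0, -0.001], [-0.001, -0.001, -1.0]]
wrist_force: [1.7, -5.0, -1.2]
gripper_width: 0.275
gripper_force: 2.7
```

```bash
for i in 1; do python3 -m handwheel '[[[0,0,-1,0,0.002,0,0.024],[0,0,0,0,0,0,0.024]]]'; python3 -m handwheel '[[[0,0,-1,0,0.002,0,0.024],[0,0,0,0,0,0,0.024]]]'; python3 -m handwheel '[[[0,0,-1,0,0.002,0,0.024],[0,0,0,0,0,0,0.024]]]'; done
```

```text
time_s: 5.25
tcp_pos: [0.5644, -0.0877, 0.1286]
ee_rot: [[-0.992, -0.123, -0.002], [-0.123, 0.992, -0.002], [0.002, -0.001, -1.0]]
wrist_force: [-0.9, -5.5, 0.7]
gripper_width: 0.277
gripper_force: 2.5
time_s: 5.45
tcp_pos: [0.5638, -0.0858, 0.1284]
ee_rot: [[-0.974, -0.226, -0.003], [-0.226, 0.974, -0.001], [0.003, -0.001, -1.0]]
wrist_force: [-1.4, -5.4, 0.1]
gripper_width: 0.28
gripper_force: 2.4
time_s: 5.65
tcp_pos: [0.5633, -0.0837, 0.1283]
ee_rot: [[-0.945, -0.326, -0.003], [-0.326, 0.945, -0.001], [0.003, -0.0, -1.0]]
wrist_force: [-2.1, -5.9, -0.2]
gripper_width: 0.276
gripper_force: 2.2
```

```bash
python3 -m handwheel '[[[0,0,-1,0,0.002,0,0.024],[0,0,-0.5,0,0.002,0,0.024]]]'; python3 -m handwheel '[[[0,0,-0.5,0,0.002,0,0.024],[0,0,-0.5,0,0.002,0,0.024]]]';python3 -m handwheel '[[[0,0,-0.5,0,0.002,0,0.024],[0,0,-0.5,0,0.002,0,0.024]]]'
```

```text
time_s: 5.85
tcp_pos: [0.562, -0.08, 0.1283]
ee_rot: [[-0.882, -0.471, -0.002], [-0.471, 0.882, -0.001], [0.003, 0.0, -1.0]]
wrist_force: [0.0, -5.6, 0.1]
gripper_width: 0.275
gripper_force: 2.2
time_s: 6.05
tcp_pos: [0.5604, -0.0764, 0.1283]
ee_rot: [[-0.828, -0.56, -0.001], [-0.56, 0.828, -0.001], [0.002, -0.0, -1.0]]
wrist_force: [0.6, -4.5, -0.3]
gripper_width: 0.275
gripper_force: 2.0
time_s: 6.25
tcp_pos: [0.5584, -0.0729, 0.1285]
ee_rot: [[-0.765, -0.644, -0.001], [-0.644, 0.765, -0.001], [0.001, -0.0, -1.0]]
wrist_force: [0.7, -4.5, -1.0]
gripper_width: 0.278
gripper_force: 1.7
```

```bash
python3 -m handwheel '[[[0,0,-1,0.001,0.0043,0,0.024],[0,0,-1,0.001,0.0042,0,0.024],[0,0,-1,0.001,0.0042,0,0.024]]]'; python3 -m handwheel '[[[0,0,-1,0.001,0.004,0,0.024],[0,0,-1,0.001,0.004,0,0.024],[0,0,0,0,0,0,0.024]]]'; python3 -m handwheel '[[[0,0,-1,0,0.004,0,0.024],[0,0,0,0,0,0,0.024]]]'
```

```text
time_s: 6.55
tcp_pos: [0.5479, -0.0659, 0.1286]
ee_rot: [[-0.527, -0.85, 0.001], [-0.85, 0.527, -0.0], [-0.0, -0.001, -1.0]]
wrist_force: [1.9, -2.6, -2.2]
gripper_width: 0.274
gripper_force: 1.8
time_s: 6.85
tcp_pos: [0.54, -0.0633, 0.1287]
ee_rot: [[-0.343, -0.939, 0.002], [-0.939, 0.343, 0.001], [-0.001, -0.001, -1.0]]
wrist_force: [2.2, -0.3, -1.6]
gripper_width: 0.279
gripper_force: 0.9
time_s: 7.05
tcp_pos: [0.5365, -0.062, 0.1289]
ee_rot: [[-0.244, -0.97, 0.002], [-0.97, 0.244, 0.0], [-0.001, -0.002, -1.0]]
wrist_force: [2.7, -1.2, 0.1]
gripper_width: 0.28
gripper_force: 1.2
```

```bash
python3 -m handwheel '[[[0,0,-1,0,0.004,0,0.024],[0,0,0,0,0,0,0.024]]]'; python3 -m handwheel '[[[0,0,-1,0,0.004,0,0.024],[0,0,0,0,0,0,0.024]]]'; python3 -m handwheel '[[[0,0,-0.3,0,0.0015,0,0.024],[0,0,0,0,0,0,0.024]]]'; python3 -m handwheel '[[[0,0,0,0,0.0015,0,0.024],[0,0,0,0,0,0,0.024]]]'
```

```text
time_s: 7.25
tcp_pos: [0.5326, -0.061, 0.129]
ee_rot: [[-0.143, -0.99, 0.002], [-0.99, 0.143, 0.0], [-0.001, -0.002, -1.0]]
wrist_force: [2.1, -1.4, -0.6]
gripper_width: 0.279
gripper_force: 1.2
time_s: 7.45
tcp_pos: [0.5285, -0.0605, 0.1289]
ee_rot: [[-0.039, -0.999, 0.001], [-0.999, 0.039, 0.0], [-0.0, -0.001, -1.0]]
wrist_force: [2.7, -0.2, 0.3]
gripper_width: 0.277
gripper_force: 1.2
time_s: 7.65
tcp_pos: [0.5272, -0.0605, 0.1289]
ee_rot: [[-0.008, -1.0, 0.001], [-1.0, 0.008, 0.0], [-0.0, -0.001, -1.0]]
wrist_force: [2.9, -0.6, 0.4]
gripper_width: 0.273
gripper_force: 1.4
time_s: 7.85
tcp_pos: [0.5256, -0.0603, 0.1289]
ee_rot: [[-0.006, -1.0, 0.002], [-1.0, 0.006, 0.0], [-0.0, -0.002, -1.0]]
wrist_force: [3.6, -0.4, 0.3]
gripper_width: 0.274
gripper_force: 1.7
```

```bash
python3 -m handwheel '[[[0,0,0,0,0.0015,0,0.024],[0,0,0,0,0,0,0.024]]]' | head -5; python3 -m handwheel '[[[0,0,0,0,0.001,0,0.024],[0,0,0,0,0,0,0.024]]]' | grep -E 'tcp|force';python3 -m handwheel '[[[0,0,0,0,0.001,0,0.024],[0,0,0,0,0,0,0.024]]]' | grep -E 'tcp|force'
```

```text
time_s: 8.05
tcp_pos: [0.5241, -0.0601, 0.1289]
ee_rot: [[-0.004, -1.0, 0.002], [-1.0, 0.004, 0.001], [-0.001, -0.002, -1.0]]
wrist_force: [3.8, 1.6, 1.4]
gripper_width: 0.276
tcp_pos: [0.5235, -0.0601, 0.1289]
wrist_force: [3.9, 2.8, 0.7]
gripper_force: 2.5
tcp_pos: [0.5233, -0.0601, 0.129]
wrist_force: [7.0, 1.1, -0.5]
gripper_force: 3.5
```

```bash
python3 -m handwheel '[[[0,0,0,0,-0.004,0,0.024],[0,0,0,0,0,-0.012,0.024],[0,0,0,0,0,-0.014,0.024],[0,0,0,0,0,-0.014,0.024],[0,0,1.25,0,0,0,0.024],[0,0,1.25,0,0,0,0.024],[0,0,1.25,0,0,0,0.024],[0,0,1.25,0,0,0,0.024],[0,0,1.25,0,0,0,0.024],[0,0,1.25,0,0,0,0.024],[0,0,1.25,0,0,0,0.024],[0,0,1.25,0,0,0,0.024]]]' >/dev/null
python3 -m handwheel '[[[0,0,1.25,-0.01,0.013,0,0.024],[0,0,1.25,-0.01,0.013,0,0.024],[0,0,1.25,-0.01,0.013,0,0.024],[0,0,1.25,-0.01,0.013,0,0.024],[0,0,0,0,0,0,0.024],[0,0,0,0,0,0,0.024]]]'
python3 - <<'E'
from h import *
cv2.imwrite('pics/w2.png',cams.capture('wrist')[:,:,::-1])
E
```

```text
time_s: 10.25
tcp_pos: [0.5451, 0.0004, 0.1683]
ee_rot: [[-1.0, 0.002, -0.003], [0.002, 1.0, -0.001], [0.003, -0.001, -1.0]]
wrist_force: [-1.0, 0.2, 0.2]
gripper_width: 0.28
gripper_force: 0.0
```

View pics/w2.png

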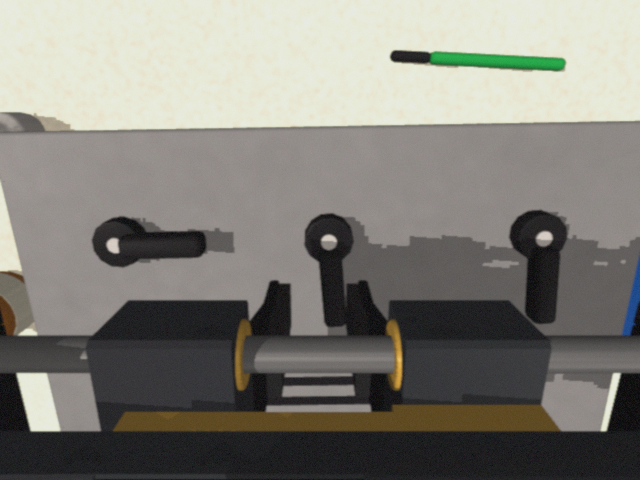

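The right latch lever now lies along the lip at (120–205,243), so it is unlocked. The mid hub dot is at (329,241) with its tip at (335,322). The left hub dot is at (544,239) with its tip at (540,320).

```bash
python3 - <<'E'
from h import *
for p,z in[((329,241),.138),((335,322),.138),((544,239),.138),((540,320),.138),((114,244),.138),((204,243),.138)]:print(p,np.round(wray(p,z),4))
E
```

```text
(329, 241) [0.5265 0.0048 0.138 ]
(335, 322) [0.5713 0.0082 0.138 ]
(544, 239) [0.5258 0.1111 0.138 ]
(540, 320) [0.5704 0.116  0.138 ]
(114, 244) [ 0.5278 -0.102   0.138 ]
(204, 243) [ 0.5274 -0.0572  0.138 ]
```

```bash
python3 -m handwheel '[[[0,0,0,-0.0085,0.0035,0,0.024],[0,0,0,-0.0085,0.0035,0,0.024],[0,0,0,0,0,0.012,0.024],[0,0,0,0,0,0.012,0.024],[0,0,0,0,0,0.01,0.024],[0,0,0,0,0,0,0.024]]]'| grep -E 'tcp|force'
python3 -m handwheel '[[[0,0,0,0,0,0.003,0.024],[0,0,0,0,0,0.0025,0.024],[0,0,0,0,0,0,0.024]]]'| grep -E 'tcp|force'
python3 -m handwheel '[[[0,0,0,0,0.002,0,0.024],[0,0,0,0,0.002,0,0.024],[0,0,0,0,0,0,0.024]]]'| grep -E 'tcp|force'
for i in 1 2 3 4; do python3 -m handwheel '[[[0,0,0,0,0.002,0,0.024],[0,0,0,0,0,0,0.024]]]'| grep -E 'tcp|force'; done
```

```text
tcp_pos: [0.5619, 0.0072, 0.132]
wrist_force: [-0.2, -0.5, 0.8]
gripper_force: 0.0
tcp_pos: [0.5636, 0.0077, 0.129]
wrist_force: [0.5, -0.3, -0.2]
gripper_force: 0.0
tcp_pos: [0.5638, 0.012, 0.1293]
wrist_force: [0.3, -0.6, -0.9]
gripper_force: 0.0
tcp_pos: [0.5637, 0.0138, 0.1292]
wrist_force: [-0.6, 0.3, 0.3]
gripper_force: 0.1
tcp_pos: [0.5637, 0.0148, 0.1291]
wrist_force: [0.7, -5.2, 0.1]
gripper_force: 2.2
tcp_pos: [0.5638, 0.0167, 0.1292]
wrist_force: [2.2, -5.9, -0.2]
gripper_force: 2.7
tcp_pos: [0.5639, 0.0186, 0.1292]
wrist_force: [2.1, -5.7, 0.1]
gripper_force: 2.9
```

```bash
for i in 1 2 3 4; do python3 -m handwheel '[[[0,0,-0.7,0,0.0018,0,0.024],[0,0,0,0,0,0,0.024]]]'| grep -E 'tcp|force'; done
```

```text
tcp_pos: [0.563, 0.0196, 0.1291]
wrist_force: [0.4, -7.8, -0.6]
gripper_force: 3.8
tcp_pos: [0.5621, 0.0204, 0.129]
wrist_force: [-1.2, -10.4, 0.6]
gripper_force: 5.0
tcp_pos: [0.5611, 0.0211, 0.1289]
wrist_force: [-1.1, -13.1, 1.9]
gripper_force: 6.4
tcp_pos: [0.5601, 0.0218, 0.1289]
wrist_force: [-1.3, -16.3, 3.3]
gripper_force: 7.9
```

```bash
python3 -m handwheel '[[[0,0,0.7,0,-0.004,0,0.024],[0,0,0.7,0,-0.004,0,0.024],[0,0,0.7,0,-0.003,0,0.024],[0,0,0.7,0,-0.002,0,0.024],[0,0,0,0,0,0,0.024]]]'| grep -E 'tcp|force'
for i in 1 2 3 4 5; do python3 -m handwheel '[[[0,0,0.4,0,-0.003,0,0.024],[0,0,0,0,0,0,0.024]]]'| grep -E 'tcp|force'; done
```

```text
tcp_pos: [0.5655, 0.0143, 0.129]
wrist_force: [0.2, 0.1, 0.2]
gripper_force: 0.0
tcp_pos: [0.5655, 0.0114, 0.129]
wrist_force: [-0.1, 0.8, 0.6]
gripper_force: 0.1
tcp_pos: [0.5659, 0.0091, 0.1291]
wrist_force: [1.3, 2.2, 0.0]
gripper_force: 1.5
tcp_pos: [0.5662, 0.0062, 0.1292]
wrist_force: [3.0, 4.2, -0.8]
gripper_force: 2.1
tcp_pos: [0.5662, 0.0031, 0.1294]
wrist_force: [3.2, 3.8, -2.0]
gripper_force: 2.2
tcp_pos: [0.5658, -0.0, 0.1296]
wrist_force: [3.8, 3.4, -0.8]
gripper_force: 2.2
```

```bash
python3 -m handwheel '[[[0,0,0.9,0.0005,-0.004,0,0.024],[0,0,0.9,0.0005,-0.004,0,0.024]]]'| grep -E 'tcp|force'
python3 -m handwheel '[[[0,0,0.9,0.0005,-0.004,0,0.024],[0,0,0.9,0.0005,-0.004,0,0.024]]]'| grep -E 'tcp|force'
python3 -m handwheel '[[[0,0,0.9,0.0005,-0.004,0,0.024],[0,0,0.9,0.0005,-0.004,0,0.024],[0,0,0.9,0.0005,-0.004,0,0.024]]]'| grep -E 'tcp|force'
python3 -m handwheel '[[[0,0,0.9,0.0005,-0.004,0,0.024],[0,0,0.9,0.0005,-0.004,0,0.024],[0,0,0.9,0.0005,-0.004,0,0.024],[0,0,0,0,0,0,0.024]]]'| grep -E 'tcp|force|rot'
```

```text
tcp_pos: [0.5635, -0.0074, 0.1298]
wrist_force: [4.8, 3.1, -1.2]
gripper_force: 2.5
tcp_pos: [0.5594, -0.0144, 0.1301]
wrist_force: [5.1, 2.2, -1.2]
gripper_force: 2.4
tcp_pos: [0.5509, -0.0232, 0.1303]
wrist_force: [5.3, 0.4, 0.2]
gripper_force: 2.3
tcp_pos: [0.539, -0.0294, 0.1302]
ee_rot: [[-0.406, 0.914, 0.004], [0.914, 0.406, -0.001], [-0.002, 0.003, -1.0]]
wrist_force: [4.4, 0.2, 1.3]
gripper_force: 1.8
```

```bash
python3 -m handwheel '[[[0,0,1,0,-0.0038,0,0.024],[0,0,1,0,-0.0038,0,0.024],[0,0,0,0,0,0,0.024]]]'| grep -E 'tcp|force'
python3 -m handwheel '[[[0,0,1,0,-0.0038,0,0.024],[0,0,1,0,-0.002,0,0.024],[0,0,0,0,0,0,0.024]]]'| grep -E 'tcp|force'
for i in 1 2 3; do python3 -m handwheel '[[[0,0,0,0,-0.0013,0,0.024],[0,0,0,0,0,0,0.024]]]'| grep -E 'tcp|force'; done
```

```text
tcp_pos: [0.5333, -0.0461, 0.1287]
wrist_force: [2.9, 0.1, 0.9]
gripper_force: 1.4
tcp_pos: [0.5276, -0.0829, 0.1221]
wrist_force: [0.3, 1.5, -0.3]
gripper_force: 0.0
tcp_pos: [0.5273, -0.0808, 0.1228]
wrist_force: [0.3, -0.1, -0.3]
gripper_force: 0.0
tcp_pos: [0.5266, -0.0807, 0.1231]
wrist_force: [0.6, 0.1, -0.0]
gripper_force: 0.0
tcp_pos: [0.5255, -0.0811, 0.1231]
wrist_force: [-0.1, -0.2, 0.5]
gripper_force: 0.0
```

```bash
python3 - <<'E'
from h import *
s=r.sense();print(s['time_s'],np.round(s['joints'],1),np.round(s['ee_rot'],3).tolist(),s['tcp_pos'])
cv2.imwrite('pics/w3.png',cams.capture('wrist')[:,:,::-1])
E
```

```text
16.9 [   5.4   19.3  -17.1   -6.7  -53.7 -177.4] [[-0.07, 0.998, -0.008], [0.993, 0.07, 0.094], [0.094, -0.002, -0.996]] [ 0.52546201 -0.08109956  0.12310373]
```

View pics/w3.png

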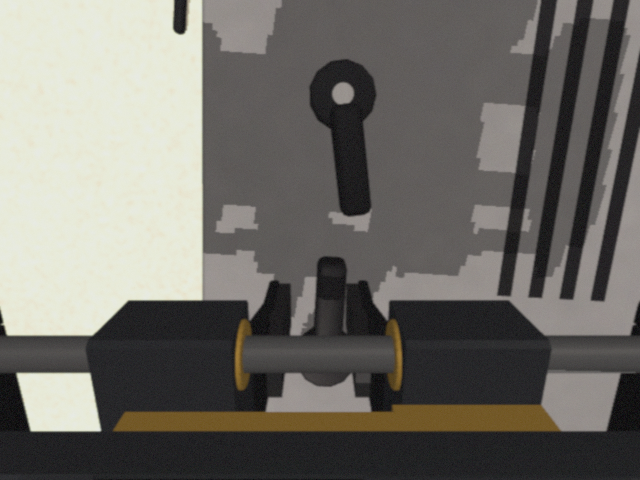

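The wrist picture shows that joint 6 hit its range limit and the arm slid over the right lever, which it now straddles without touching. The mid lever, from (343,93) to (358,212), is about 10° short of its stop. I'll lift, turn back, and finish the mid latch with closed fingers.

```bash
python3 -m handwheel '[[[0,0,0,0,0,-0.01,0.024],[0,0,0,0,0,-0.015,0.024],[0,0,0,0,0,-0.015,0.024],[0,0,0,0,0,-0.015,0.024],[0,0,0,0,0,0,0.024]]]'| grep -E 'tcp|force'
python3 - <<'E'
from h import *
from scipy.spatial.transform import Rotation as Ro
s=r.sense();R=np.array(s['ee_rot'])
a=np.radians(91);Rt=np.array([[-np.sin(a),np.cos(a),0],[np.cos(a),np.sin(a),0],[0,0,-1]]).astype(float)
v=Ro.from_matrix(R.T@Rt).as_rotvec(degrees=True)/6;print(s['tcp_pos'],s['joints'][5],v)
print(cams.get_calibration('wrist')['camera_matrix'][0][0])
E
```

```text
tcp_pos: [0.5278, -0.0882, 0.1805]
wrist_force: [0.3, 0.1, -0.2]
gripper_force: 0.0
[ 0.52778896 -0.08824153  0.18045894] -177.4063687220452 [  0.7244846   -0.69803622 -14.4692947 ]
407.9444150317033
```

```bash
python3 -m handwheel '[[[0.06,-0.058,-1.206,0,0,0,0],[0.06,-0.058,-1.206,0,0,0,0],[0.06,-0.058,-1.206,0,0,0,0],[0.06,-0.058,-1.206,0,0,0,0],[0.06,-0.058,-1.206,0,0,0,0],[0.06,-0.058,-1.206,0,0,0,0],[0.06,-0.058,-1.206,0,0,0,0],[0.06,-0.058,-1.206,0,0,0,0],[0.06,-0.058,-1.206,0,0,0,0],[0.06,-0.058,-1.206,0,0,0,0],[0.06,-0.058,-1.206,0,0,0,0],[0.06,-0.058,-1.206,0,0,0,0]]]'| grep -E 'tcp|force'
python3 -m handwheel '[[[0,0,0,-0.014,0.0272,0,0],[0,0,0,-0.014,0.0272,0,0],[0,0,0,0,0,0,0],[0,0,0,0,0,0,0]]]'
python3 - <<'E'
from h import *
cv2.imwrite('pics/w4.png',cams.capture('wrist')[:,:,::-1]);print(r.sense()['joints'])
E
```

```text
tcp_pos: [0.5258, -0.0878, 0.177]
wrist_force: [-0.8, 0.2, 0.6]
gripper_force: 0.0
time_s: 19.05
tcp_pos: [0.5529, -0.0325, 0.1768]
ee_rot: [[-1.0, -0.019, -0.007], [-0.019, 1.0, 0.001], [0.007, 0.001, -1.0]]
wrist_force: [0.1, 0.1, -0.8]
gripper_width: 0.006
gripper_force: 0.0
[  13.27717134   17.50758405  -13.22621383   -0.15479937  -59.64475115
 -102.176244  ]
```

View pics/w4.png

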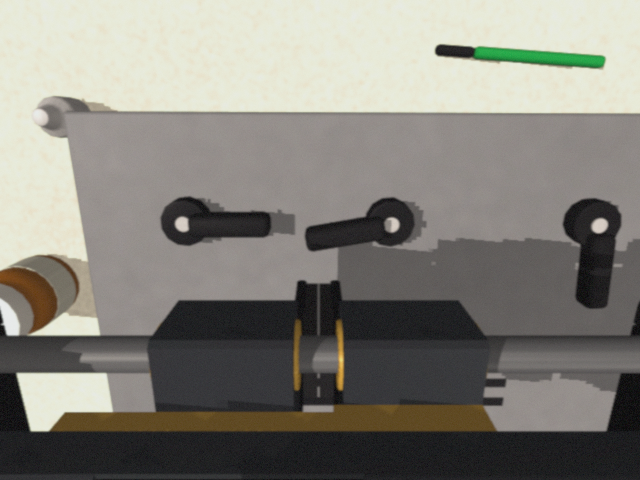

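```bash
python3 -m handwheel '[[[0,0,0,-0.002,0,0.015,0],[0,0,0,0,0,0.015,0],[0,0,0,0,0,0.012,0],[0,0,0,0,0,0.0055,0],[0,0,0,0,0,0,0]]]'| grep -E 'tcp|force'
python3 -m handwheel '[[[0,0,0,0.002,0,0,0],[0,0,0,0.002,0,0,0],[0,0,0,0,0,0,0]]]'| grep -E 'tcp|force'
for i in 1 2 3 4; do python3 -m handwheel '[[[0,0,0,0.002,0,0,0],[0,0,0,0,0,0,0]]]'| grep -E 'tcp|force'; done
```

```text
tcp_pos: [0.5542, -0.0334, 0.1292]
wrist_force: [-0.1, -0.2, 0.3]
gripper_force: 0.0
tcp_pos: [0.5523, -0.0331, 0.1309]
wrist_force: [4.2, -2.9, -2.3]
gripper_force: 2.5
tcp_pos: [0.5507, -0.0335, 0.131]
wrist_force: [4.6, -3.8, -2.9]
gripper_force: 3.7
tcp_pos: [0.5493, -0.0338, 0.1311]
wrist_force: [5.4, -5.8, -3.8]
gripper_force: 4.9
tcp_pos: [0.5474, -0.0341, 0.1312]
wrist_force: [5.6, -7.2, -3.4]
gripper_force: 5.0
tcp_pos: [0.5459, -0.0336, 0.1315]
wrist_force: [7.3, -3.6, -1.3]
gripper_force: 3.2
```

```bash
for i in 1 2 3 4; do python3 -m handwheel '[[[0,0,0,0.0015,0,0,0],[0,0,0,0,0,0,0]]]'| grep -E 'tcp|force'; done
```

```text
tcp_pos: [0.5458, -0.0334, 0.1318]
wrist_force: [9.3, -4.9, -3.9]
gripper_force: 4.5
tcp_pos: [0.5456, -0.0333, 0.132]
wrist_force: [11.3, -4.8, -4.6]
gripper_force: 5.7
tcp_pos: [0.5455, -0.0332, 0.1322]
wrist_force: [13.6, -5.4, -7.4]
gripper_force: 7.0
tcp_pos: [0.5453, -0.033, 0.1325]
wrist_force: [16.6, -5.6, -8.5]
gripper_force: 8.2
```

```bash
python3 -m handwheel '[[[0,0,0,-0.005,0,0,0],[0,0,0,-0.005,0,0,0],[0,0,0,0,0,-0.015,0],[0,0,0,0,0,-0.015,0],[0,0,0,0,0,-0.015,0.024],[0,0,0,0,0.03,0,0.024],[0,0,0,0,0.03,0,0.024],[0,0,0,0,0.03,0,0.024],[0,0,0,0,0.03,0,0.024],[0,0,0,0,0.025,0,0.024],[0,0,0,0,0,0,0.024],[0,0,0,0,0,0,0.024]]]'
python3 - <<'E'
from h import *
cv2.imwrite('pics/w5.png',cams.capture('wrist')[:,:,::-1]);print(r.sense()['joints'])
E
```

```text
time_s: 22.7
tcp_pos: [0.5437, 0.1121, 0.175]
ee_rot: [[-1.0, -0.019, -0.007], [-0.019, 1.0, 0.0], [0.007, 0.001, -1.0]]
wrist_force: [-0.5, -0.6, -0.4]
gripper_width: 0.276
gripper_force: 0.0
[  28.19300293   17.75692472  -13.13684445   -0.24904156  -59.45721824
 -117.05260016]
```

View pics/w5.png

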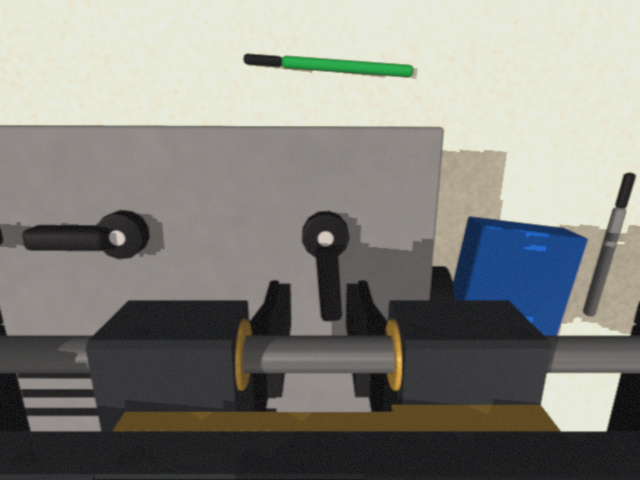

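The mid lever now lies along the lip at (25–118,238). The left hub dot is at (326,238) and its tip is at (332,318).

```bash
python3 - <<'E'
from h import *
for p in[(326,238),(332,318)]:print(p,np.round(wray(p,.138),4))
E
python3 -m handwheel '[[[0,0,0,-0.009,0.0015,0,0.024],[0,0,0,-0.008,0.0015,0,0.024],[0,0,0,0,0,0.015,0.024],[0,0,0,0,0,0.015,0.024],[0,0,0,0,0,0.011,0.024],[0,0,0,0,0,0,0.024]]]'| grep -E 'tcp|force'
```

```text
(326, 238) [0.5253 0.1145 0.138 ]
(332, 318) [0.5706 0.1188 0.138 ]
tcp_pos: [0.5607, 0.1144, 0.1322]
wrist_force: [-0.1, -0.1, -0.4]
gripper_force: 0.0
```

```bash
python3 -m handwheel '[[[0,0,0,0,0.003,0.002,0.024],[0,0,0,0,0,0.0015,0.024],[0,0,0,0,0,0,0.024]]]'| grep -E 'tcp|force'
python3 -m handwheel '[[[0,0,0,0,0.002,0,0.024],[0,0,0,0,0.002,0,0.024],[0,0,0,0,0,0,0.024]]]'| grep -E 'tcp|force'
for i in 1 2 3 4; do python3 -m handwheel '[[[0,0,0,0,0.002,0,0.024],[0,0,0,0,0,0,0.024]]]'| grep -E 'tcp|force'; done
```

```text
tcp_pos: [0.5615, 0.1185, 0.131]
wrist_force: [-0.5, -0.3, -0.6]
gripper_force: 0.0
tcp_pos: [0.5613, 0.1226, 0.1308]
wrist_force: [-0.3, -0.5, -0.3]
gripper_force: 0.0
tcp_pos: [0.5611, 0.1243, 0.1306]
wrist_force: [0.1, -0.6, 0.7]
gripper_force: 0.1
tcp_pos: [0.5611, 0.1252, 0.1306]
wrist_force: [1.3, -3.7, -0.6]
gripper_force: 2.3
tcp_pos: [0.5612, 0.127, 0.1306]
wrist_force: [1.7, -5.8, 0.1]
gripper_force: 2.9
tcp_pos: [0.5612, 0.1288, 0.1306]
wrist_force: [2.3, -5.4, 0.3]
gripper_force: 3.2
```

```bash
for i in 1 2 3 4; do python3 -m handwheel '[[[0,0,-0.6,0,0.0018,0,0.024],[0,0,0,0,0,0,0.024]]]'| grep -E 'tcp|force'; done
```

```text
tcp_pos: [0.5604, 0.1296, 0.1305]
wrist_force: [1.2, -8.6, 1.7]
gripper_force: 4.3
tcp_pos: [0.5597, 0.1303, 0.1304]
wrist_force: [-0.0, -11.7, 1.5]
gripper_force: 5.5
tcp_pos: [0.5588, 0.131, 0.1304]
wrist_force: [1.0, -13.4, 2.7]
gripper_force: 6.8
tcp_pos: [0.558, 0.1315, 0.1304]
wrist_force: [0.9, -17.1, 1.9]
gripper_force: 8.3
```

```bash
python3 -m handwheel '[[[0,0,0.6,0,-0.004,0,0.024],[0,0,0.6,0,-0.004,0,0.024],[0,0,0.6,0,-0.003,0,0.024],[0,0,0.6,0,-0.002,0,0.024],[0,0,0,0,0,0,0.024]]]'| grep -E 'tcp|force'
for i in 1 2 3 4 5; do python3 -m handwheel '[[[0,0,0.3,0,-0.003,0,0.024],[0,0,0,0,0,0,0.024]]]'| grep -E 'tcp|force'; done
```

```text
tcp_pos: [0.5627, 0.1248, 0.1305]
wrist_force: [0.2, -0.6, 0.7]
gripper_force: 0.0
tcp_pos: [0.5627, 0.1216, 0.1305]
wrist_force: [-0.9, 0.4, 0.2]
gripper_force: 0.0
tcp_pos: [0.5631, 0.1193, 0.1306]
wrist_force: [1.2, 2.7, -1.1]
gripper_force: 1.4
tcp_pos: [0.5635, 0.1163, 0.1307]
wrist_force: [2.0, 4.5, -1.3]
gripper_force: 2.1
tcp_pos: [0.5635, 0.1132, 0.131]
wrist_force: [3.6, 4.4, -1.0]
gripper_force: 2.1
tcp_pos: [0.5631, 0.11, 0.1311]
wrist_force: [3.0, 3.5, -0.6]
gripper_force: 2.0
```

```bash
python3 -m handwheel '[[[0,0,0.7,0.0004,-0.004,0.0003,0.024],[0,0,0.7,0.0004,-0.004,0.0003,0.024],[0,0,0.7,0.0005,-0.004,0.0003,0.024]]]'| grep -E 'tcp|force'
python3 -m handwheel '[[[0,0,0.7,0.0006,-0.004,0.0003,0.024],[0,0,0.7,0.0007,-0.004,0.0003,0.024],[0,0,0.7,0.0008,-0.004,0.0003,0.024]]]'| grep -E 'tcp|force'
python3 -m handwheel '[[[0,0,0.7,0.001,-0.004,0,0.024],[0,0,0.7,0.0011,-0.004,0,0.024],[0,0,0,0,0,0,0.024]]]'| grep -E 'tcp|force|rot'
python3 -c "
from h import *
print(r.sense()['joints'])"
```

```text
tcp_pos: [0.5601, 0.0987, 0.1308]
wrist_force: [4.4, 3.0, 1.7]
gripper_force: 2.2
tcp_pos: [0.5538, 0.089, 0.1305]
wrist_force: [5.0, 3.6, 3.1]
gripper_force: 3.1
tcp_pos: [0.5477, 0.0831, 0.1306]
ee_rot: [[-0.748, 0.664, 0.001], [0.664, 0.748, 0.002], [0.0, 0.002, -1.0]]
wrist_force: [6.3, 1.8, 0.8]
gripper_force: 2.9
[ 2.53597045e+01  2.00202244e+01 -1.70323456e+01 -6.67617544e-02
 -5.28280828e+01 -1.56895532e+02]
```

```bash
python3 -m handwheel '[[[0,0,0.6,0.0012,-0.0038,0,0.024],[0,0,0.6,0.0015,-0.0037,0,0.024],[0,0,0.5,0.0018,-0.0036,0,0.024],[0,0,0,0,0,0,0.024]]]'| grep -E 'tcp|force|rot'
python3 -m handwheel '[[[0,0,0,0.0022,-0.0033,0,0.024],[0,0,0,0.0024,-0.0032,0,0.024],[0,0,0,0,0,0,0.024]]]'| grep -E 'tcp|force|rot'
python3 -c "
from h import *
print(r.sense()['joints'])"
```

```text
tcp_pos: [0.5368, 0.0776, 0.1307]
ee_rot: [[-0.619, 0.785, 0.001], [0.785, 0.619, 0.0], [-0.001, 0.001, -1.0]]
wrist_force: [7.9, -2.3, 0.7]
gripper_force: 3.2
tcp_pos: [0.5287, 0.0765, 0.1308]
ee_rot: [[-0.62, 0.785, 0.001], [0.785, 0.62, -0.001], [-0.001, -0.0, -1.0]]
wrist_force: [7.7, -4.7, 0.3]
gripper_force: 3.9
[ 2.56809201e+01  1.82907730e+01 -1.97496553e+01  8.86897891e-02
 -5.19590672e+01 -1.67435721e+02]
```

```bash
for i in 1 2 3 4; do python3 -m handwheel '[[[0,0,0,0.0012,-0.0016,0,0.024],[0,0,0,0,0,0,0.024]]]'| grep -E 'tcp|wrist_force'; done
```

```text
tcp_pos: [0.5284, 0.0766, 0.131]
wrist_force: [11.7, -7.0, -1.5]
tcp_pos: [0.528, 0.0767, 0.1312]
wrist_force: [15.5, -6.7, -4.7]
tcp_pos: [0.5277, 0.0767, 0.1313]
wrist_force: [20.2, -10.2, -6.6]
tcp_pos: [0.5274, 0.0768, 0.1315]
wrist_force: [23.9, -10.0, -9.5]
```

```bash
python3 -m handwheel '[[[0,0,0,-0.004,0.0055,0,0.024],[0,0,0,0,0,-0.015,0.024],[0,0,0,0,0,-0.015,0.024],[0,0,0,0,0,-0.018,0],[0,0,-1.25,0,0,-0.01,0],[0,0,-1.25,0,0,-0.01,0],[0,0,-1.25,0,0,-0.01,0],[0,0,-1.25,0,0,-0.005,0],[0,0,-1.25,0,0,0,0],[0,0,-1.25,0,0,0,0],[0,0,-1.25,0,0,0,0],[0,0,0,0,0,0,0]]]'
python3 - <<'E'
from h import *
cv2.imwrite('pics/w6.png',cams.capture('wrist')[:,:,::-1]);print(r.sense()['joints'])
E
```

```text
time_s: 30.65
tcp_pos: [0.5238, 0.0767, 0.2115]
ee_rot: [[-1.0, -0.012, -0.009], [-0.012, 1.0, -0.001], [0.009, -0.001, -1.0]]
wrist_force: [0.4, -0.1, 0.5]
gripper_width: 0.007
gripper_force: 0.0
[  25.81030773   13.52473992  -13.45423951   -0.18671248  -63.4898876
 -115.16111504]
```

View pics/w6.png

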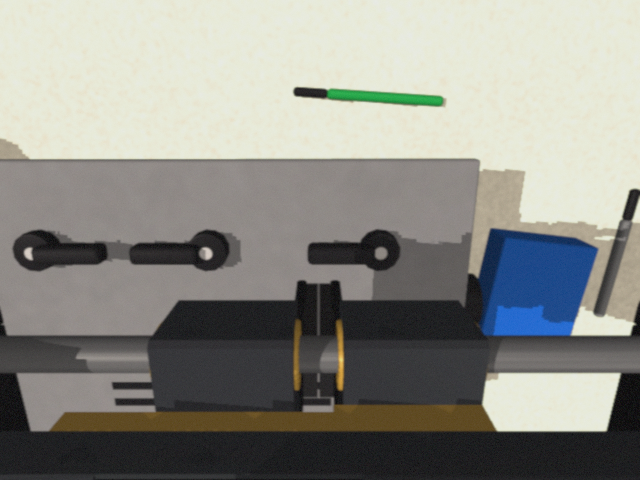

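All three levers lie along the lip: (35–105), (130–208) and (310–380) at row 253. Next I move in front of the lip and tilt the tool forward.

```bash
python3 -m handwheel '[[[0,0,0,0.0207,-0.0128,0,0],[0,0,0,0.0207,-0.0128,0,0],[0,0,0,0.0207,-0.0128,0,0],[0,0,0,0.0207,-0.0128,0,0],[0,0,0,0.0207,-0.0128,0,0],[0,0,0,0.0207,-0.0128,0,0],[0,-1.25,0,0,0,0,0],[0,-1.25,0,0,0,0,0],[0,-1.25,0,0,0,0,0],[0,-1.25,0,0,0,0,0],[0,0,0,0,0,0,0]]]'
python3 -m handwheel '[[[0,-1.25,0,0,0,0,0],[0,-1.25,0,0,0,0,0],[0,0,0,0,0,0,0]]]'
python3 -c "
from h import *
print(np.round(r.sense()['joints'],1))"
```

```text
time_s: 31.8
tcp_pos: [0.3984, -0.0084, 0.2091]
ee_rot: [[-0.887, -0.004, 0.462], [-0.009, 1.0, -0.009], [-0.462, -0.012, -0.887]]
wrist_force: [-0.7, -0.4, -0.6]
gripper_width: 0.002
gripper_force: 0.0
time_s: 32.1
tcp_pos: [0.4253, -0.0187, 0.271]
ee_rot: [[-0.769, -0.013, 0.639], [-0.002, 1.0, 0.018], [-0.64, 0.013, -0.769]]
wrist_force: [0.1, 0.1, -0.6]
gripper_width: 0.009
gripper_force: 0.0
[  21.1  -19.9  -60.8   48.8  -16.4 -154. ]
```

```bash
python3 -m handwheel '[[[0,0,0,0.0077,0,0.0092,0],[0,0,0,0.0077,0,0.0092,0],[0,0,0,0.0077,0,0.0092,0],[0,0,0,0.0077,0,0.0092,0],[0,0,0,0,0,0,0]]]'
python3 -c "
from h import *
print(np.round(r.sense()['joints'],1))"
```

```text
time_s: 32.6
tcp_pos: [0.431, -0.0241, 0.2441]
ee_rot: [[-0.795, -0.027, 0.606], [-0.008, 0.999, 0.033], [-0.607, 0.021, -0.794]]
wrist_force: [-0.0, -0.4, 0.6]
gripper_width: 0.003
gripper_force: 0.0
[  18.3  -16.4  -61.2   46.7  -12.6 -150.2]
```

```bash
python3 -m handwheel '[[[0,1,0,0,0,0,0],[0,1,0,0,0,0,0],[0,0,0,0,0,0,0]]]'
python3 - <<'E'
from h import *
from scipy.spatial.transform import Rotation as Ro
s=r.sense();R=np.array(s['ee_rot']);print(np.round(s['joints'],1))
t=np.radians(27)
Rt=Ro.from_euler('z',1,degrees=True).as_matrix()@Ro.from_euler('y',-27,degrees=True).as_matrix()@np.diag([-1.,1,-1])
print('turn',Ro.from_matrix(R.T@Rt).as_rotvec(degrees=True)/6)
print('shift before turn',R.T@(np.array([.44,-.02,.16])-s['tcp_pos']),Rt)
E
```

```text
time_s: 32.9
tcp_pos: [0.4389, -0.029, 0.2517]
ee_rot: [[-0.871, -0.015, 0.491], [-0.005, 1.0, 0.02], [-0.491, 0.015, -0.871]]
wrist_force: [1.7, 0.1, 1.7]
gripper_width: 0.003
gripper_force: 0.0
[  23.8  -13.4  -48.    21.5  -29.4 -129.5]
turn [ 0.11429358  0.40163431 -0.09055188]
shift before turn [0.04398008 0.00757313 0.08063535] [[-0.89087082 -0.01745241  0.45392135]
 [-0.01555021  0.9998477   0.00792323]
 [-0.4539905   0.         -0.89100652]]
```

```bash
python3 -m handwheel '[[[0.11,0.4,-0.09,0.0073,0.0013,0.0134,0],[0,0,0,0.0073,0.0013,0.0134,0],[0,0,0,0.0073,0.0013,0.0134,0],[0,0,0,0.0073,0.0013,0.0134,0],[0,0,0,0.0073,0.0013,0.0134,0],[0,0,0,0.0073,0.0013,0.0134,0],[0,0,0,0,0,0,0]]]'
python3 -c "
from h import *
print(np.round(r.sense()['joints'],1))"
```

```text
time_s: 33.6
tcp_pos: [0.4348, -0.0239, 0.1599]
ee_rot: [[-0.894, -0.02, 0.448], [-0.019, 1.0, 0.007], [-0.448, -0.003, -0.894]]
wrist_force: [0.5, -1.5, 0.2]
gripper_width: 0.007
gripper_force: 0.0
[  18.1   -5.2  -61.3   42.9  -11.3 -147.5]
```

```bash
python3 -m handwheel '[[[0,1,0,0,0.01,0,0],[0,1,0,0,0.02,0,0],[0,0,0,0,0.02,0,0],[0,0,0,0,0,0,0]]]'
python3 - <<'E'
from h import *
from scipy.spatial.transform import Rotation as Ro
s=r.sense();R=np.array(s['ee_rot']);print(np.round(s['joints'],1))
Rt=Ro.from_euler('z',1,degrees=True).as_matrix()@Ro.from_euler('y',-15,degrees=True).as_matrix()@np.diag([-1.,1,-1])
print('turn',Ro.from_matrix(R.T@Rt).as_rotvec(degrees=True)/6)
print('shift before turn',R.T@(np.array([.445,.03,.12])-s['tcp_pos']))
E
```

```text
time_s: 34.0
tcp_pos: [0.4385, 0.0149, 0.162]
ee_rot: [[-0.951, -0.012, 0.308], [-0.016, 1.0, -0.011], [-0.307, -0.016, -0.951]]
wrist_force: [-0.9, -0.2, -0.3]
gripper_width: 0.001
gripper_force: 0.0
[  29.    -1.7  -48.5   19.1  -29.1 -133.8]
turn [-0.15894525  0.48417282 -0.010976  ]
shift before turn [0.00647826 0.01571375 0.04181816]
```

```bash
python3 -m handwheel '[[[-0.16,0.48,0,0.0016,0.0039,0.0105,0],[0,0,0,0.0016,0.0039,0.0105,0],[0,0,0,0.0016,0.0039,0.0105,0],[0,0,0,0.0016,0.0039,0.0105,0],[0,0,0,0.0026,0,0.0097,0],[0,0,0,0.0026,0,0.0097,0],[0,0,0,0.0026,0,0.0097,0],[0,0,0,0,0,0,0]]]'
python3 -c "
from h import *
print(np.round(r.sense()['joints'],1))"
```

```text
time_s: 34.8
tcp_pos: [0.4405, 0.0269, 0.0878]
ee_rot: [[-0.967, -0.013, 0.254], [-0.013, 1.0, 0.001], [-0.254, -0.002, -0.967]]
wrist_force: [-0.8, 0.1, -0.9]
gripper_width: 0.002
gripper_force: 0.0
[  28.1    7.2  -53.3   23.   -17.7 -138.5]
```

```bash
python3 -m handwheel '[[[0,0,0,-0.0077,0,0.002,0],[0,0,0,-0.0077,0,0.002,0],[0,0,0,-0.0077,0,0.002,0],[0,0,0,0,0,0,0]]]'| grep -E 'tcp|wrist_force'
for i in 1 2 3 4 5; do python3 -m handwheel '[[[0,0,0,-0.0019,0,0.0005,0],[0,0,0,0,0,0,0]]]'| grep -E 'tcp|wrist_force'; done
```

```text
tcp_pos: [0.4662, 0.0281, 0.0892]
wrist_force: [-5.7, 1.2, 3.5]
tcp_pos: [0.4663, 0.0274, 0.0884]
wrist_force: [-10.9, 2.6, 2.6]
tcp_pos: [0.4667, 0.0267, 0.0876]
wrist_force: [-14.7, 3.6, 5.2]
tcp_pos: [0.4669, 0.026, 0.0868]
wrist_force: [-19.1, 6.0, 4.9]
tcp_pos: [0.4672, 0.0252, 0.0861]
wrist_force: [-22.8, 5.6, 5.9]
tcp_pos: [0.4674, 0.0244, 0.0853]
wrist_force: [-27.1, 7.7, 8.1]
```

```bash
python3 -m handwheel '[[[0,0,0,0.0045,0.001,-0.001,0],[0,0,0,0,0,0,0]]]'| grep -E 'tcp|wrist_force'
for i in 1 2 3 4; do python3 -m handwheel '[[[0,0,0,-0.0008,0.0003,-0.0029,0],[0,0,0,0,0,0,0]]]'| grep -E 'tcp|wrist_force'; done
```

```text
tcp_pos: [0.4668, 0.0268, 0.0866]
wrist_force: [-9.7, 0.1, -2.5]
tcp_pos: [0.4667, 0.0268, 0.0891]
wrist_force: [-8.7, -0.3, -4.6]
tcp_pos: [0.4665, 0.027, 0.0919]
wrist_force: [-8.8, -1.1, -4.9]
tcp_pos: [0.4663, 0.0272, 0.0948]
wrist_force: [-9.3, -1.1, -5.5]
tcp_pos: [0.4662, 0.0273, 0.0977]
wrist_force: [-9.1, -3.0, -4.2]
```

```bash
python3 -m handwheel '[[[0,0,0,0.0068,0,0.0041,0],[0,0,0,0.0025,0,0.0097,0],[0,0,0,0.0005,0,0.0019,0],[0,0,0,-0.006,0,0.0015,0],[0,0,0,-0.0035,0,0.001,0],[0,0,0,0,0,0,0]]]'| grep -E 'tcp|wrist_force'
for i in 1 2 3 4; do python3 -m handwheel '[[[0,0,0,-0.0017,0.0003,-0.0027,0],[0,0,0,0,0,0,0]]]'| grep -E 'tcp|wrist_force'; done
```

```text
tcp_pos: [0.4698, 0.0287, 0.08]
wrist_force: [-21.0, 10.5, -1.3]
tcp_pos: [0.4698, 0.0287, 0.0824]
wrist_force: [-20.9, 10.6, -4.2]
tcp_pos: [0.4699, 0.0286, 0.085]
wrist_force: [-22.9, 11.0, -3.3]
tcp_pos: [0.47, 0.0286, 0.0876]
wrist_force: [-24.6, 12.2, -4.0]
tcp_pos: [0.4702, 0.0286, 0.0902]
wrist_force: [-25.7, 13.0, -4.6]
```

```bash
python3 -m handwheel '[[[0,0,0,0.01,0,0,0],[0,0,0,0.005,0,0,0],[0,-1,0,0,0.02,0,0],[0,0,0,0,0.02,0,0],[0,0,0,0,0,0,0]]]'
python3 - <<'E'
from h import *
s=r.sense();print(np.round(s['joints'],1),s['time_s'])
im=cams.capture('scene');cv2.imwrite('pics/s7.png',cv2.resize(im[150:350,130:450],None,fx=2.4,fy=2.4)[:,:,::-1])
E
```

```text
time_s: 39.1
tcp_pos: [0.471, 0.0476, 0.098]
ee_rot: [[-0.955, -0.002, 0.298], [-0.009, 1.0, -0.022], [-0.297, -0.023, -0.954]]
wrist_force: [-17.2, 4.8, 0.8]
gripper_width: 0.005
gripper_force: 9.1
[  28.     8.3  -53.7   35.1  -16.  -150.6] 39.1
```

View pics/s7.png

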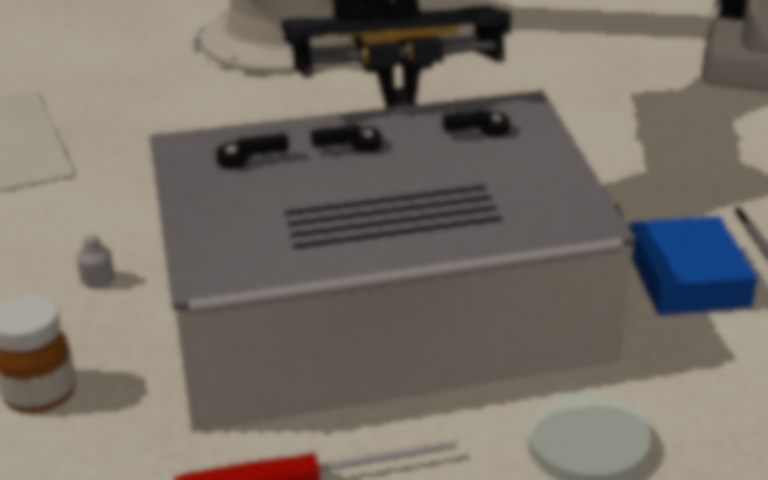

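```bash
python3 - <<'E'
from h import *
a=cv2.imread('pics/scene0.png');b=cams.capture('scene')[:,:,::-1].copy()
print(r.sense()['wrist_force'])
A=cv2.resize(a[170:290,180:400],None,fx=3.4,fy=2.4);B=cv2.resize(b[170:290,180:400],None,fx=3.4,fy=2.4)
cv2.imwrite('pics/cmp8.png',np.vstack([A,B]))
E
```

```text
[-17.39761818   5.08731059   1.25620986]
```

View pics/cmp8.png

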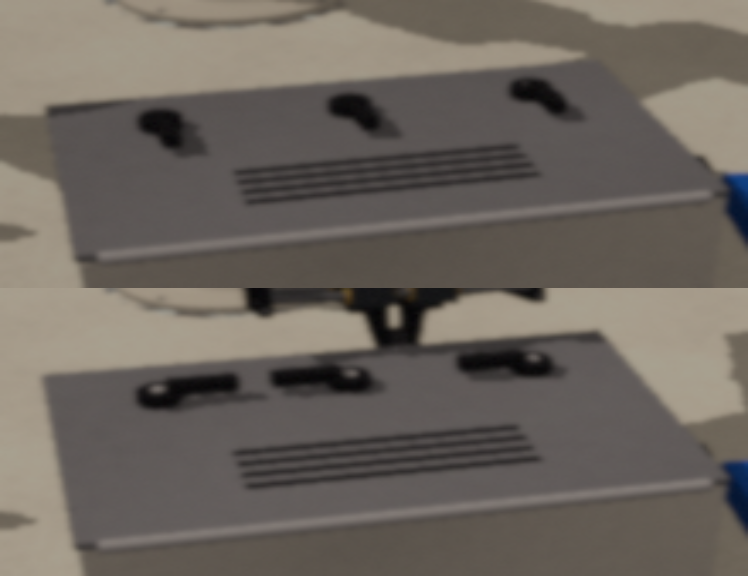

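The comparison shows that the lip rose about 7 px in the scene view, roughly 2 cm, so the lift by friction is working. I'll keep lifting along the arc.

```bash
for i in 1 2 3; do python3 -m handwheel '[[[0,0.1,0,-0.0012,0,-0.0038,0],[0,0.1,0,-0.0012,0,-0.0038,0],[0,0,0,0,0,0,0]]]'| grep -E 'tcp|wrist_force'; done
python3 - <<'E'
from h import *
s=r.sense();print(np.round(s['joints'],1),np.round(s['ee_rot'],3).tolist())
E
```

```text
tcp_pos: [0.4711, 0.0475, 0.1059]
wrist_force: [-13.9, 2.8, -2.5]
tcp_pos: [0.4713, 0.0475, 0.114]
wrist_force: [-10.8, 0.8, -2.2]
tcp_pos: [0.472, 0.0477, 0.1222]
wrist_force: [-8.4, -1.3, -2.9]
[  30.     7.5  -43.7   16.6  -28.5 -133.9] [[-0.972, 0.001, 0.235], [-0.004, 1.0, -0.022], [-0.235, -0.022, -0.972]]
```

```bash
cat >> h.py <<'E'
def theta(b=None,show=True):
    if b is None: b=cams.capture('scene')
    c=cams.get_calibration('scene')
    ux=np.array([np.cos(.0165),np.sin(.0165),0]);uy=np.array([-ux[1],ux[0],0]);H=np.array([.6935,.006,.110])
    best=[]
    g=cv2.cvtColor(b,cv2.COLOR_RGB2GRAY).astype(float)
    gy=np.abs(cv2.Sobel(cv2.GaussianBlur(g,(3,3),0),cv2.CV_64F,0,1))
    # lip top edge points on right part of panel (clear of gripper)
    for th in np.arange(0,1.95,.02):
        P=[H+uy*y+(-ux*np.cos(th)+np.array([0,0,1])*np.sin(th))*.222+(ux*np.sin(th)+np.array([0,0,1])*np.cos(th))*.008 for y in np.linspace(-.165,-.07,25)]
        uv=cv2.projectPoints(np.array(P),np.array(c['rvec'],float),np.array(c['tvec'],float),np.array(c['camera_matrix'],float),None)[0].reshape(-1,2)
        ok=(uv[:,1]>2)&(uv[:,1]<477)
        best.append((np.mean(gy[uv[ok,1].round().astype(int),uv[ok,0].round().astype(int)]) if ok.sum()>10 else 0,round(th,2)))
    print('theta candidates',[(round(v),t) for v,t in sorted(best)[::-1][:4]])
E
python3 - <<'E'
from h import *
theta(cv2.imread('pics/scene0.png')[:,:,::-1]);theta()
E
```

```text
theta candidates [(177, np.float64(0.0)), (62, np.float64(0.02)), (57, np.float64(1.88)), (44, np.float64(1.84))]
theta candidates [(129, np.float64(0.18)), (128, np.float64(0.2)), (59, np.float64(1.88)), (58, np.float64(0.1))]
```

```bash
python3 -m handwheel '[[[0,0,0,-0.0042,0,-0.0069,0],[0,0,0,-0.0042,0,-0.0069,0],[0,0,0,-0.0044,0,-0.0068,0],[0,0,0,0,0,0,0]]]'| grep -E 'tcp|wrist_force'
python3 -m handwheel '[[[0,0,0,-0.0044,0,-0.0068,0],[0,0,0,-0.0046,0,-0.0067,0],[0,0,0,-0.0048,0,-0.0066,0],[0,0,0,0,0,0,0]]]'| grep -E 'tcp|wrist_force'
python3 -c "
from h import *
theta();print(np.round(r.sense()['joints'],1),r.sense()['time_s'])"
```

```text
tcp_pos: [0.4778, 0.0476, 0.1449]
wrist_force: [-14.7, 0.2, 0.2]
tcp_pos: [0.4863, 0.0478, 0.1679]
wrist_force: [-13.0, -3.3, 3.1]
theta candidates [(133, np.float64(0.4)), (112, np.float64(1.8)), (110, np.float64(0.42)), (70, np.float64(1.82))]
[  29.4    5.3  -36.8   12.7  -37.4 -128.7] 41.0
```

```bash
python3 -m handwheel '[[[0,0,0,-0.0053,0,-0.0064,0],[0,0,0,-0.0056,0,-0.0062,0],[0,0,0,-0.006,0,-0.0058,0],[0,0,0,-0.0062,0,-0.0056,0],[0,0,0,-0.0062,0,-0.0056,0],[0,0,0,0,0,0,0]]]'| grep -E 'tcp|wrist_force'
python3 -c "
from h import *
theta()"
python3 -m handwheel '[[[0,0,0,-0.0064,0,-0.0053,0],[0,0,0,-0.0066,0,-0.005,0],[0,0,0,-0.0068,0,-0.0047,0],[0,0,0,-0.007,0,-0.0044,0],[0,0,0,-0.0071,0,-0.0043,0],[0,0,0,0,0,0,0]]]'| grep -E 'tcp|wrist_force'
python3 -c "
from h import *
theta();print(np.round(r.sense()['joints'],1),r.sense()['time_s'])"
```

```text
tcp_pos: [0.5069, 0.0482, 0.2043]
wrist_force: [-18.5, -4.4, 7.4]
theta candidates [(121, np.float64(0.6)), (103, np.float64(0.58)), (95, np.float64(1.66)), (69, np.float64(1.68))]
tcp_pos: [0.5357, 0.0489, 0.238]
wrist_force: [-16.6, -7.7, 10.7]
theta candidates [(125, np.float64(0.8)), (118, np.float64(0.78)), (109, np.float64(1.5)), (95, np.float64(1.52))]
[  26.6    6.1  -23.6    9.6  -49.  -122. ] 42.3
```

```bash
python3 -m handwheel '[[[0,0,0,-0.0071,-0.0006,-0.0039,0],[0,0,0,-0.0072,-0.0006,-0.0037,0],[0,0,0,-0.0073,-0.0006,-0.0033,0],[0,0,0,-0.0074,-0.0005,-0.003,0],[0,0,0,-0.0075,0,-0.0028,0],[0,0,0,-0.0076,0,-0.0025,0],[0,0,0,0,0,0,0]]]'| grep -E 'tcp|wrist_force'
python3 -c "
from h import *
theta()"
python3 -m handwheel '[[[0,0,0,-0.0077,0,-0.0023,0],[0,0,0,-0.0078,0,-0.002,0],[0,0,0,-0.0079,0,-0.0016,0],[0,0,0,-0.008,0,-0.0013,0],[0,0,0,-0.008,0,-0.001,0],[0,0,0,0,0,0,0]]]'| grep -E 'tcp|wrist_force'
python3 -c "
from h import *
theta();print(np.round(r.sense()['joints'],1),r.sense()['time_s'])"
```

```text
tcp_pos: [0.5776, 0.0502, 0.2685]
wrist_force: [-4.2, -0.5, 1.3]
theta candidates [(136, np.float64(1.02)), (135, np.float64(1.04)), (129, np.float64(1.06)), (128, np.float64(1.28))]
tcp_pos: [0.6146, 0.0511, 0.2852]
wrist_force: [-2.5, -1.4, 0.9]
theta candidates [(144, np.float64(1.14)), (144, np.float64(1.1)), (144, np.float64(1.12)), (143, np.float64(1.16))]
[  22.9   12.    -8.9    7.6  -56.5 -116.1] 43.7
```

```bash
python3 -m handwheel '[[[0,0,0,-0.008,0,-0.0003,0],[0,0,0,-0.008,0,0,0],[0,0,0,-0.008,0,0.0003,0],[0,0,0,-0.008,0,0.0006,0],[0,0,0,0,0,0,0]]]'| grep -E 'tcp|wrist_force'
python3 -m handwheel '[[[0,0,0,-0.007,0,0.001,0],[0,0,0,-0.007,0,0.001,0],[0,0,0,-0.005,0,0.001,0],[0,0,0,-0.004,0,0.001,0],[0,0,0,0,0,0,0]]]'| grep -E 'tcp|wrist_force'
python3 - <<'E'
from h import *
theta()
cv2.imwrite('pics/s9.png',np.hstack([cams.capture(n)[100:400,130:500] for n in('scene','top')])[:,:,::-1])
E
```

```text
tcp_pos: [0.6458, 0.0517, 0.2922]
wrist_force: [-2.4, -0.4, -0.0]
tcp_pos: [0.669, 0.0519, 0.2942]
wrist_force: [-3.4, -0.5, 1.7]
theta candidates [(155, np.float64(0.82)), (146, np.float64(0.84)), (137, np.float64(1.48)), (135, np.float64(0.8))]
```

View pics/s9.png

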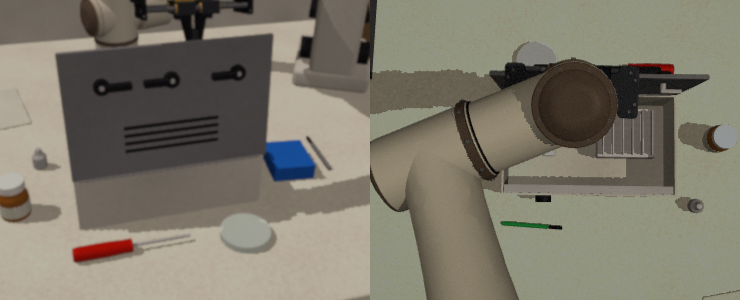

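The panel stands upright at about 1.48 rad, with all three levers along the lip and the bystanders in place. I'll give it one small nudge for margin and then withdraw.

```bash
python3 -m handwheel '[[[0,0,0,-0.004,0,0.001,0],[0,0,0,-0.003,0,0.001,0],[0,0,0,0,0,0,0],[0,0,0,0.005,0,0,0],[0,0,0,0.02,0,0,0],[0,0,0,0.03,0,-0.005,0],[0,0,0,0.03,0,-0.005,0],[0,0,0,0.03,0,-0.005,0],[0,0,0,0.03,0,-0.005,0],[0,0,0,0,0,0,0],[0,0,0,0,0,0,0],[0,0,0,0,0,0,0]]]'
python3 - <<'E'
from h import *
theta()
cv2.imwrite('pics/s10.png',np.hstack([cams.capture(n)[100:400,130:500] for n in('scene','top')])[:,:,::-1])
E
```

```text
time_s: 46.05
tcp_pos: [0.5316, 0.0514, 0.2776]
ee_rot: [[-0.969, -0.003, 0.246], [-0.007, 1.0, -0.016], [-0.246, -0.017, -0.969]]
wrist_force: [0.7, 0.4, -0.1]
gripper_width: 0.006
gripper_force: 0.0
theta candidates [(156, np.float64(0.78)), (145, np.float64(0.76)), (138, np.float64(1.52)), (134, np.float64(0.8))]
```

View pics/s10.png

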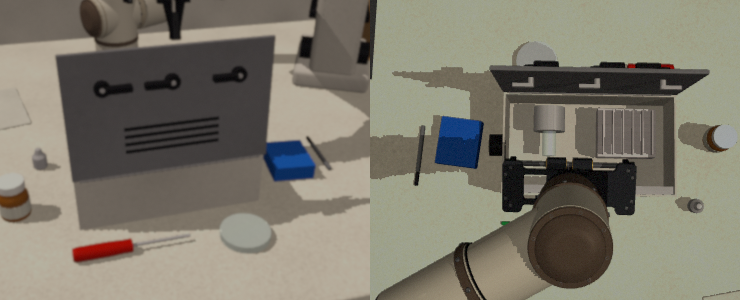

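The panel stands upright by itself at about 1.52 rad, the latches are unlocked, and the arm is clear of everything.

```bash
python3 -c "
from station import r
print(r.finish_job())"
```

```text
the job is handed in; nothing more can be done
None
```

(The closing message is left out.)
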